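# Seat the gas-nozzle bracket on its locating pin and latch it

### The arm

A 6-joint arm with a two-finger parallel gripper is mounted at the origin on the work surface. World frame = base frame: x ahead of the robot, y to its left, z up, the work surface at z = 0. Lengths are in m, angles in degrees, forces in N, time in s.
With the tool pointing down it reaches from about 0.375 to 0.9 m from the base axis. Payload 3.1 kg.
Tool frame: the origin (TCP) lies midway between the tips of the shut fingers; the grasp point (between the pads) lies manip.hold_point_z behind it (manip.hold_point_z is the distance from the TCP to the grasp point, in m); z points along the fingers, y is the line along which they close (so a half turn about z gives the same grasp; the last joint's range is limited). The gripper opens to 87 mm and grips with 3 to 60 N. Pads are 19 mm wide; open, the fingers measure 117 mm over their backs; the gripper's body (75 mm by 190 mm) begins 51 mm behind the grasp point.
Start: joints at [-75.774, 30.224, 82.088, -0, 67.689, -10.227], TCP at [0.259, -0.569, 0.223] pointing down, gripper open.
Joint ranges: [-176.69, 176.69], [-43.24, 126.21], [12.49, 139.97], [-82, 262], [0, 151.66], [-163.58, 163.58]. Speed limits (degrees/s): [159.86, 159.86, 180, 180, 180, 180].

### API

Orientations are given as [roll, pitch, yaw] about the fixed x, y, z axes, in that order (R = Rz(yaw) Ry(pitch) Rx(roll)).
In Python, from workcell import observe, vision, ticket, manip gives the robot as it stands.
- The arm moves only by the shell command python3 -m creep 'ROWS' [OPENING] [FORCE]. ROWS is JSON, a list of rows, each a list of 6 numbers: the shift along the tool's x, y, z as a fraction of full scale, then the turn, a rotation vector about the tool's x, y, z as a fraction of full scale. In form: [[x, y, z, rx, ry, rz], ...]. A call has 1 to 20 rows; each row is the pose to reach, as a shift and turn from the pose commanded when the call began, along the tool's axes at that moment, turning the shorter way round; what a row does not reach only later rows make up. Full scale, the value 1, is 1 m for a shift and 180 degrees for a turn. A row lasts 1/8 s, in which the tool goes at most 62.5 mm and 10.7 degrees, less where a joint would pass 70% of its speed; a pose out of reach is approached as far as the arm can. A call with a number of a shift or a turn outside -1 to 1 is refused whole. A call with a gripper value outside its range is refused whole. OPENING is the opening in per cent of the stroke, from 0 (shut) to 100 (fully open), set as the call begins (- or left out, the last holds). The fingers move at their own pace and stop on an object; FORCE is the grip in N (left out, the last holds). Time passes only in rows, so rows that repeat a pose let the fingers close. It gives the time, the measured TCP pose, the force, the opening and the grip force at its end, in the units of the state.
- observe(): the state, without advancing time (a new reading comes with each control period).
- vision.get_image(name): name is "side" or "top"; returns a dict with "color" (384x512x3 uint8, red, green, blue), "depth" (384x512 float32, m along the optical axis (not along the pixel's ray), 0 where there is no reading), "vertical_fov" (degrees; the focal length in pixels is half the picture's height over the tangent of half this angle, whatever the lens; pixels are square), "cx", "cy" (the principal point, pixels), "R" (3x3) and "t" (3): a world point X has camera coordinates R X + t. Camera axes: x right, y down, z forward; pixel columns grow to the right and rows downward; lengths in m; the calibration is good to about 2 mm. A picture is of the moment at which its call begins.
- ticket.job_done(): hands the job in; it is judged then, once.
The state is a dict: "time_s": time; "joints": joint angles; "dq": joint speeds; "joint_efforts": joint torques, N m; "eef_pos": TCP position; "tool_rot": TCP orientation; "contact_force": force on the tool from outside, world axes, zero at the start; "wrist_torque": the same for the moment, N m; "grip_width": finger opening in m; "grasp_force": force on a finger pad.
Only numpy, scipy, OpenCV 4.12 (cv2) and the standard library are available. Lean on these libraries where they do the work, as an engineer would, in place of code of your own. Each camera call takes 0.05 s, during which the arm holds its last target. There are 200 camera calls.

### The job

Fit the gas-nozzle bracket (the plate with the orange handle) on the sealing machine's bed: lay it square, nozzles towards the robot, and nudge it gently until its hole drops over the locating pin and it lies flush on the bed, never forcing it down on the bed or pin with more than 50 N. Then swing the red latch fully across over the seated bracket and let go, leaving everything else where it is.

Things in the scene. Friction and masses are not known exactly. Their poses are not given: they have to be found in the camera images.
- bracket: Nozzle bracket, loose, lying flat, about 0.3 kg: steel plate 130 (its x) x 90 (y) x 8 mm, an ORANGE handle at its middle, a hole near its +x end. Two 10 mm steel tubes (nozzles) lie on the plate at y = +-28 mm, up to 18 mm above the underside, and stick out past its -x edge to x = -110 mm. Origin: centre of the plate's underside.
- bracket_handle (a point): Centre of the bracket's orange handle, 34 mm straight above the bracket's origin. The handle is an upright block 16 mm thick (bracket x), 44 mm long (bracket y), from 8 to 50 mm above the plate's underside. Axes = bracket axes.
- bracket_hole (a point): Centre of the bracket's round through-hole at the level of the plate's underside; 38 mm from the handle along bracket +x (away from the nozzles). Hole 13 mm in diameter. Axes = bracket axes.
- bed: The sealing machine's bed, fixed: flat bright metal block, x from -85 to 115, y from -115 to 115, z from 0 to 40 mm; origin on the table under the point x = y = 0. A dark jaw bar, 75 mm high with its end posts, runs along its far edge (x = 115 to 145 mm). It carries pin and latch. The bracket sits square when bracket x lies along bed x, nozzles to bed -x (the robot's side).
- seat (a point): Centre of the 38 mm brass disc in the bed's top face, at bed x = 38, y = 0, on the surface; axes = bed axes. The black locating pin stands on this disc OFF CENTRE, its axis 9 mm from this point in an unmeasured direction that differs every time (a locked eccentric). Pin 10 mm in diameter, 12 mm high, top 3 mm tapering to 6 mm. Off the pin's axis, a plate rides 12 mm up on its top.
- latch_pivot (a point): Foot of the latch's vertical pivot on the bed surface, at bed x = 32, y = 72 mm; axes = bed axes. From it the flat red arm, 14 mm wide, lies 11 to 17 mm above the bed surface: it passes over a seated plate with 3 mm to spare, and is stopped by a plate still riding on the pin.
- latch_knob (a point): Centre of the upright red knob on the end of the latch arm: 16 mm in diameter, from 17 to 51 mm above the bed surface (this point 34 mm above it), 40 mm from the pivot axis.
- latch (a joint): Latch angle, rad. 0: open, arm along bed +x; grows clockwise seen from above; 1.57 (stop at 1.6): closed, arm along bed -y over the plate's edge. Stiff hinge, stays where left, about 2 to 3 N at the knob.
- blank: Blanking plate: 120 x 80 x 8 mm steel plate with a BLUE handle and no hole or tubes; not wanted. Origin at the centre of its underside. Bystander.
- tape: Roll of yellow tape lying flat, 90 mm across, 24 mm high. Origin at the centre of its underside. Bystander.
- spray: White bottle with blue cap, 60 mm across, 170 mm high. Origin at the centre of its underside. Bystander.
- spanner: Steel spanner lying flat; origin under its middle. Bystander.
- jar: Clear jar with orange cap, 64 mm across, 75 mm high. Origin at the centre of its underside. Bystander.
- cup: Open steel cup, 70 mm across, 70 mm high. Origin at the centre of its underside. Bystander.
There are look-alikes about, which are no part of the job. What is shaped like the bracket but pink or purple is not meant.

How it is judged:
By the outcome, as a careful person would: the job done as asked, in the order asked, and still so for the second after the job is handed in, with the robot touching nothing.
It also fails if it takes over 70 s, if anything falls off the work surface, if the arm or the gripper's body presses on something with over 40 N, if the wrist force passes 120 N, or if a joint passes its speed limit or range.

## Working session

There is one attempt and no reset: what is moved stays moved. The work goes in short steps, Python scripts to look and compute and a shell command to move; the robot and the scene stay as the last step left them, time stands still between calls to the robot, and variables do not carry over. Pictures are saved under pics/ and viewed, at most 10 in all, crops included, and the job is handed in when it is done.

```bash
ls; mkdir -p pics; cat > h.py <<'E'
import numpy as np, cv2
from workcell import observe, vision, ticket, manip
def get(n):
    im=vision.get_image(n); c=im["color"]; im["f"]=c.shape[0]/2/np.tan(np.radians(im["vertical_fov"]/2)); return im
def plane(im,u,v,z):
    d=np.array([(u-im["cx"])/im["f"],(v-im["cy"])/im["f"],1.]); R=np.array(im["R"]);t=np.array(im["t"])
    C=-R.T@t; d=R.T@d; return C+d*(z-C[2])/d[2]
def cloud(im):
    v,u=np.mgrid[0:im["depth"].shape[0],0:im["depth"].shape[1]]; z=im["depth"]
    P=np.stack([(u-im["cx"])/im["f"]*z,(v-im["cy"])/im["f"]*z,z],-1)
    return (P-np.array(im["t"]))@np.array(im["R"])
def proj(im,X):
    p=np.array(im["R"])@np.array(X)+np.array(im["t"]); return p[:2]/p[2]*im["f"]+[im["cx"],im["cy"]]
E
python3 - <<'E'
from h import *
for n in("top","side"):
    im=get(n); cv2.imwrite(f"pics/{n}0.png",im["color"][...,::-1]); print(n,im["f"],np.round(-np.array(im["R"]).T@im["t"],3),np.round(im["R"],2).tolist(),{k for k in im})
print(observe(),manip.hold_point_z)
E
```

```text
pics
top 381.1627511855717 [ 0.449 -0.009  1.065] [[-0.03, -1.0, 0.01], [-1.0, 0.02, -0.05], [0.05, -0.02, -1.0]] {'depth', 'R', 'cy', 'f', 'color', 't', 'cx', 'vertical_fov'}
side 434.5636643187152 [-0.129  0.701  0.757] [[-0.77, -0.64, -0.02], [-0.36, 0.46, -0.81], [0.53, -0.61, -0.59]] {'depth', 'R', 'cy', 'f', 'color', 't', 'cx', 'vertical_fov'}
{'time_s': 0.1, 'joints': array([-7.57768886e+01,  3.02746603e+01,  8.21475394e+01, -8.62412571e-04,
        6.76901521e+01, -1.02269224e+01]), 'dq': array([-0.09427986, -0.18219572, -0.17449909, -0.14140305,  0.02302217,
       -0.13691229]), 'joint_efforts': array([-2.18959731e-04, -4.40985131e+01, -1.77149624e+01,  6.33526803e-02,
        5.34025335e-02, -5.51208052e-05]), 'eef_pos': array([ 0.25855153, -0.56829929,  0.22166691]), 'tool_rot': array([-1.79889292e+02, -1.91631696e-02,  2.44503434e+01]), 'contact_force': array([-0.81379097,  0.65657174,  1.00263103]), 'wrist_torque': array([0.02606142, 0.04539384, 0.01025154]), 'grasp_force': 0.0, 'grip_width': 0.08708930167347047} 0.0187
```

View pics/top0.png

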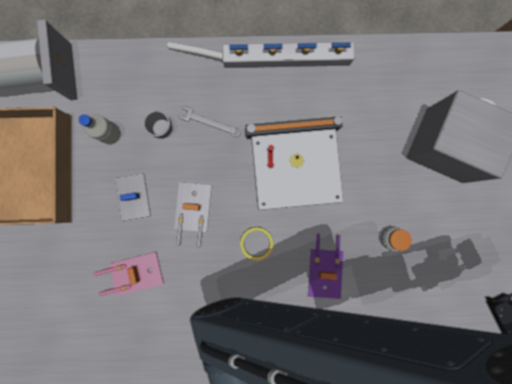

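View pics/side0.png

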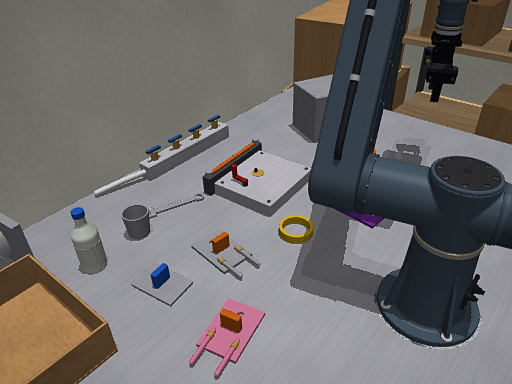

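The top view shows the wanted bracket (grey plate, orange handle) at about (193,207), nozzles towards the robot. The bed is at (297,170), the brass disc with the pin at (297,160) and the red latch at (271,157). The pink and purple brackets and the blue-handled plate are decoys.

```bash
cat > meas.py <<'E'
from h import *
def blobs(im,mask,zp,roi):
    m=np.zeros(mask.shape,np.uint8); u0,u1,v0,v1=roi; m[v0:v1,u0:u1]=mask[v0:v1,u0:u1]
    cs,_=cv2.findContours(m,cv2.RETR_EXTERNAL,cv2.CHAIN_APPROX_NONE); 
    c=max(cs,key=cv2.contourArea); full=cv2.drawContours(np.zeros_like(m),[c],-1,1,-1)
    v,u=np.nonzero(m if zp is None else full*m); return u,v,c
E
python3 - <<'E'
from meas import *
im=get("top"); h=cv2.cvtColor(im["color"],cv2.COLOR_RGB2HSV).astype(int); H,S,V=h[...,0],h[...,1],h[...,2]
W=cloud(im)
orange=((H<22)&(S>150)&(V>70)).astype(np.uint8)
def rep(name,mask,z,roi):
    u,v,c=blobs(im,mask.astype(np.uint8),z,roi)
    r=cv2.minAreaRect(np.array([plane(im,*p,z)[:2]*1000 for p in c[:,0]],np.float32))
    print(name,len(u),np.round([u.mean(),v.mean()],1),np.round(plane(im,u.mean(),v.mean(),z),4),"rect",np.round(r[0],1),np.round(r[1],1),round(r[2],1),"depthz",np.round(np.median(W[v,u,2]),4))
rep("handle",orange,.05,(175,215,195,220))
rep("handle50",(orange==1)&(W[...,2]>.044),.05,(175,215,195,220))
rep("plate",(W[...,2]>.004)&(W[...,2]<.1),.008,(165,225,175,260))
rep("bed",(W[...,2]>.03)&(W[...,2]<.046),.04,(245,350,115,215))
rep("brass",((H>18)&(H<38)&(S>90)&(V>90)),.04,(285,312,145,175))
rep("pin",(V<75),.052,(288,308,150,170))
rep("red",((H<8)|(H>172))&(S>150)&(V>60),.057,(255,285,140,175))
big=cv2.resize(im["color"][110:255,165:350],None,fx=4.2,fy=4.0,interpolation=cv2.INTER_CUBIC)
cv2.imwrite("pics/c1.png",big[...,::-1]); print(big.shape)
E
```

```text
handle 50 [191.3 206.3] [0.4657 0.15   0.05  ] rect [465.3 150.8] [37.2  8. ] 88.6 depthz 0.0507
handle50 50 [191.3 206.3] [0.4657 0.15   0.05  ] rect [465.3 150.8] [37.2  8. ] 88.6 depthz 0.0507
plate 1639 [191.8 209.1] [0.4587 0.1554 0.008 ] rect [443.9 157.1] [ 90.9 184.5] 82.7 depthz 0.0092
bed 6106 [297.  168.9] [ 0.56   -0.1352  0.04  ] rect [ 561.3 -133.5] [201.4 254.3] 4.0 depthz 0.0404
brass 113 [296.3 160.5] [ 0.5828 -0.1342  0.04  ] rect [ 582.8 -134.7] [29.8 30. ] 88.3 depthz 0.041
pin 1 [297. 157.] [ 0.5906 -0.1348  0.052 ] rect [ 590.6 -134.8] [0. 0.] 0.0 depthz 0.0533
red 63 [270.2 156.2] [ 0.5937 -0.0628  0.057 ] rect [594.3 -63.6] [ 8.  53.6] 88.4 depthz 0.0584
(580, 777, 3)
```

View pics/c1.png

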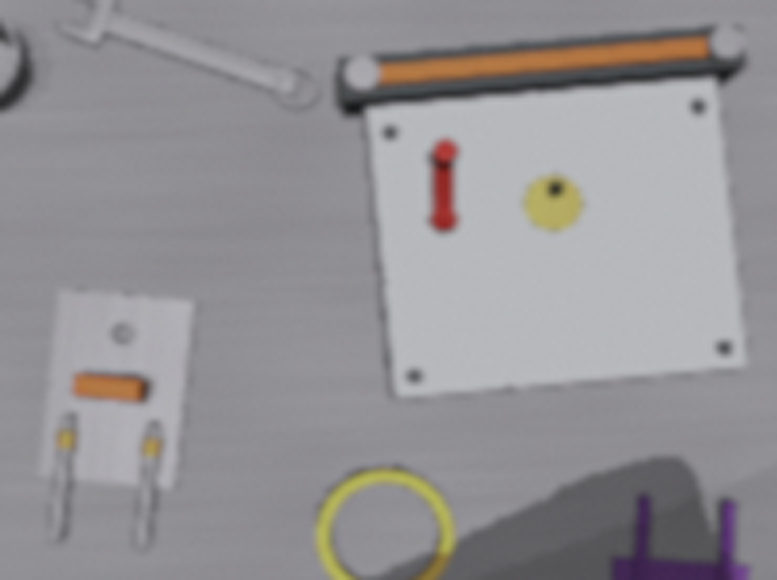

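The crop shows the bed corners, the pin at about (555,188) towards the far side of the disc, and the plate corners; next step is turning these into world points.

```bash
python3 - <<'E'
from h import *
im=get("top")
def P(x,y,z): return plane(im,165+(x+.5)/4.2-.5,110+(y+.5)/4-.5,z)
bed=np.array([P(*p,.04) for p in[(367,108),(718,77),(746,367),(395,397)]])
scr=np.array([P(*p,.04) for p in[(390,132),(698,106),(724,348),(414,376)]])
pl=np.array([P(*p,.008) for p in[(57,290),(195,300),(175,488),(38,472)]])
def yaw(a): # columns TL,TR,BR,BL ; x dir = BL->TL, y dir = TR->TL
    x=(a[0]-a[3])+(a[1]-a[2]); y=(a[0]-a[1])+(a[3]-a[2])
    return np.degrees(np.arctan2(x[1],x[0])),np.degrees(np.arctan2(-y[0],y[1])),np.linalg.norm(x)/2,np.linalg.norm(y)/2
for n,a in(("bed",bed),("screws",scr),("plate",pl)): print(n,np.round(yaw(a),4),np.round(a.mean(0),4))
for n,p in dict(brass=(554,203,.04),pintop=(555,188,.052),hole=(122,332,.008),handletop=(109,386,.05),lpiv=(443,222,.057),lknob=(446,151,.091)).items(): print(n,np.round(P(*p),4))
# depth-based plate edge fit for the bed, and side-view pin/brass
s=get("side"); h=cv2.cvtColor(s["color"],cv2.COLOR_RGB2HSV).astype(int)
big=cv2.resize(s["color"][130:280,180:320],None,fx=5,fy=4,interpolation=cv2.INTER_CUBIC); cv2.imwrite("pics/c2.png",big[...,::-1])
E
```

```text
bed [3.4981 3.8776 0.1974 0.2276] [ 0.5603 -0.1359  0.04  ]
screws [3.8343 3.9014 0.1657 0.2003] [ 0.558  -0.1357  0.04  ]
plate [-6.6711 -7.0946  0.1283  0.0908] [0.4661 0.1538 0.008 ]
brass [ 0.5832 -0.1348  0.04  ]
pintop [ 0.5917 -0.1342  0.052 ]
hole [0.5042 0.1494 0.008 ]
handletop [0.4663 0.1519 0.05  ]
lpiv [ 0.5699 -0.0619  0.057 ]
lknob [ 0.6117 -0.0632  0.091 ]
```

View pics/c2.png

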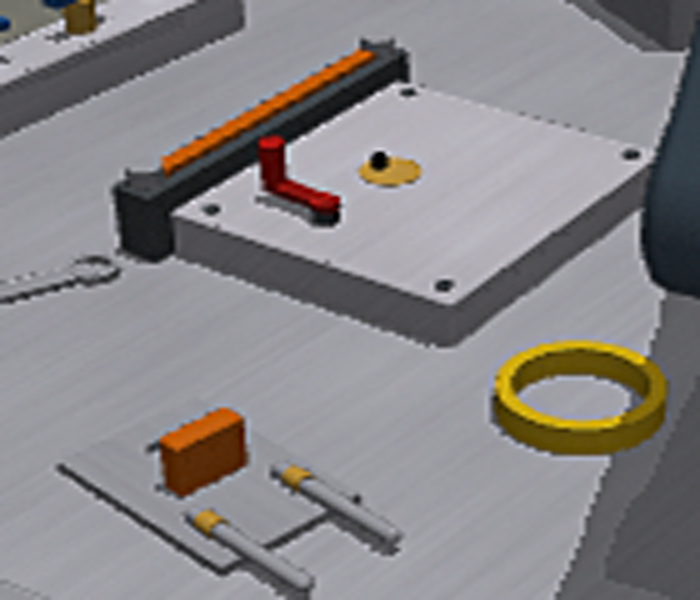

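The side crop shows the pin upright at about (378,157), behind the brass centre (390,172), with the latch open. Now I'll work out the approach to the handle.

```bash
cat > d.py <<'E'
import sys,json
from h import *
from scipy.spatial.transform import Rotation as Ro
def to(x,y,z,yaw):
    s=observe(); R0=Ro.from_euler("xyz",s["tool_rot"],degrees=True); R1=Ro.from_euler("xyz",[180,0,yaw],degrees=True)
    print("pos",np.round(s["eef_pos"],4),np.round(s["tool_rot"],2),"F",np.round(s["contact_force"],1),"t",s["time_s"])
    print("row",np.round(R0.inv().apply(np.array([x,y,z])-s["eef_pos"]),4).tolist(),np.round((R0.inv()*R1).as_rotvec()/np.pi,4).tolist())
if __name__=="__main__": to(*map(float,sys.argv[1:]))
E
python3 d.py .4665 .1525 .12 83.1
python3 - <<'E'
from h import *
s=get("side"); 
def P(x,y,z): return plane(s,180+(x+.5)/5-.5,130+(y+.5)/4-.5,z)
for n,p in dict(pin=(378,155,.052),brass=(390,172,.04)).items(): print(n,np.round(P(*p),4))
E
```

```text
pos [ 0.2587 -0.5686  0.2221] [-1.7995e+02 -1.0000e-02  2.4460e+01] F [0.9 0.1 0.9] t 0.25
row [0.4877, -0.5703, 0.1027] [-0.0003, -0.0002, -0.3258]
pin [ 0.5875 -0.1313  0.052 ]
brass [ 0.5789 -0.1317  0.04  ]
```

```bash
python3 -m creep '[[0.488,-0.570,0.103,0,0,-0.326],[0.488,-0.570,0.103,0,0,-0.326],[0.488,-0.570,0.103,0,0,-0.326],[0.488,-0.570,0.103,0,0,-0.326],[0.488,-0.570,0.103,0,0,-0.326],[0.488,-0.570,0.103,0,0,-0.326],[0.488,-0.570,0.103,0,0,-0.326],[0.488,-0.570,0.103,0,0,-0.326],[0.488,-0.570,0.103,0,0,-0.326],[0.488,-0.570,0.103,0,0,-0.326],[0.488,-0.570,0.103,0,0,-0.326],[0.488,-0.570,0.103,0,0,-0.326],[0.488,-0.570,0.103,0,0,-0.326],[0.488,-0.570,0.103,0,0,-0.326],[0.488,-0.570,0.103,0,0,-0.326],[0.488,-0.570,0.103,0,0,-0.326]]' 100; python3 d.py .4665 .1525 .015 83.1
```

```text
time_s: 2.3
eef_pos: [0.4669, 0.1505, 0.1198]
tool_rot: [-180.0, 0.0, 83.0]
contact_force: [0.4, 0.1, 0.3]
grip_width: 0.0872
grasp_force: 0.0
pos [0.4669 0.1505 0.1198] [-1.7999e+02  1.0000e-02  8.2980e+01] F [0.4 0.1 0.3] t 2.3
row [0.002, -0.0006, 0.1048] [-0.0, 0.0, -0.0007]
```

```bash
python3 -m creep '[[0.002,0,0.05,0,0,0],[0.002,0,0.08,0,0,0],[0.002,0,0.098,0,0,0],[0.002,0,0.103,0,0,0],[0.002,0,0.103,0,0,0]]' && python3 -m creep '[[0,0,0,0,0,0],[0,0,0,0,0,0],[0,0,0,0,0,0],[0,0,0,0,0,0],[0,0,0,0,0,0],[0,0,0,0,0,0]]' 0 30
```

```text
time_s: 2.92
eef_pos: [0.4675, 0.1533, 0.0168]
tool_rot: [180.0, -0.0, 83.1]
contact_force: [-0.6, -0.2, 0.1]
grip_width: 0.0873
grasp_force: 0.0
time_s: 3.68
eef_pos: [0.4672, 0.154, 0.0165]
tool_rot: [-180.0, 0.0, 83.1]
contact_force: [0.5, -1.3, 0.3]
grip_width: 0.0348
grasp_force: 0.0
```

```bash
python3 -m creep '[[0,0,0,0,0,0],[0,0,0,0,0,0],[0,0,0,0,0,0],[0,0,0,0,0,0],[0,0,0,0,0,0]]' 0 30 && python3 -m creep '[[0,0,-0.03,0,0,0],[0,0,-0.07,0,0,0],[0,0,-0.12,0,0,0],[0,0,-0.15,0,0,0],[0,0,-0.15,0,0,0]]'; python3 d.py .55 -.135 .165 93.8
```

```text
time_s: 4.3
eef_pos: [0.4657, 0.154, 0.0164]
tool_rot: [-179.8, 0.0, 83.1]
contact_force: [-4.8, -0.2, 2.3]
grip_width: 0.0155
grasp_force: 30.0
time_s: 4.92
eef_pos: [0.4706, 0.154, 0.1686]
tool_rot: [179.5, -0.1, 83.1]
contact_force: [-0.1, -0.0, -3.6]
grip_width: 0.0158
grasp_force: 30.0
pos [0.4706 0.154  0.1686] [ 1.7948e+02 -9.0000e-02  8.3140e+01] F [-0.1 -0.  -3.6] t 4.925
row [-0.2775, 0.1133, 0.0042] [0.0029, -0.0002, -0.0592]
```

```bash
python3 -m creep '[[-0.06,0.025,0,0,0,-0.02],[-0.12,0.05,0,0,0,-0.04],[-0.18,0.075,0,0,0,-0.059],[-0.23,0.095,0,0,0,-0.059],[-0.26,0.108,0,0,0,-0.059],[-0.277,0.115,0,0,0,-0.059],[-0.277,0.115,0,0,0,-0.059],[-0.277,0.115,0,0,0,-0.059],[-0.277,0.115,0,0,0,-0.059]]';  python3 -m creep '[[0,0,0.03,0,0,0],[0,0,0.055,0,0,0],[0,0,0.065,0,0,0],[0,0,0.065,0,0,0],[0,0,0.065,0,0,0],[0,0,0.065,0,0,0]]'; python3 - <<'E'
from h import *
s=get("side");t=get("top")
a=cv2.resize(t["color"][105:235,235:365],None,fx=4.5,fy=4.5,interpolation=cv2.INTER_CUBIC)
cv2.imwrite("pics/t2.png",a[...,::-1])
b=cv2.resize(s["color"][130:255,185:320],None,fx=5,fy=4.5,interpolation=cv2.INTER_CUBIC)
cv2.imwrite("pics/s2.png",b[...,::-1])
st=observe();print(st["eef_pos"],st["tool_rot"],st["time_s"])
E
```

```text
time_s: 6.05
eef_pos: [0.5477, -0.1331, 0.1664]
tool_rot: [-180.0, -0.0, 93.9]
contact_force: [0.3, -0.3, -3.5]
grip_width: 0.0157
grasp_force: 30.0
time_s: 6.8
eef_pos: [0.549, -0.1351, 0.1026]
tool_rot: [179.9, 0.1, 93.8]
contact_force: [0.8, -0.3, -3.4]
grip_width: 0.0157
grasp_force: 30.0
[ 0.54876077 -0.13502053  0.10231165] [1.79922372e+02 4.11538511e-02 9.37514207e+01] 6.9
```

View pics/t2.png

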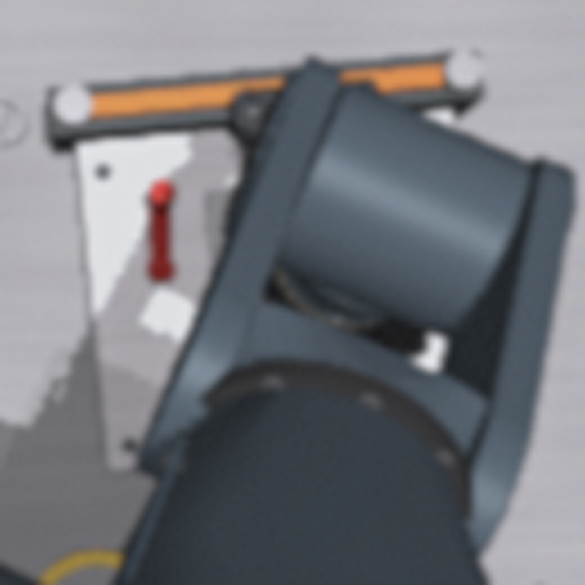

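View pics/s2.png

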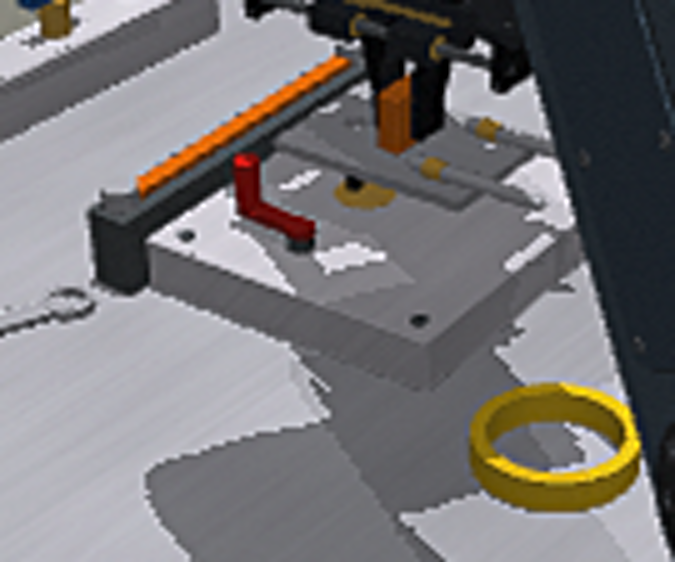

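The side view shows the plate held above the bed with its hole at about (357,120), the pin top at (353,180) and the brass disc at (365,193). The top view is blocked by the arm.

```bash
python3 - <<'E'
from h import *
s=get("side")
def P(x,y,z): return plane(s,185+(x+.5)/5-.5,130+(y+.5)/4.5-.5,z)
h=P(357,120,.094);p=P(353,179,.052);b=P(365,193,.04)
print(h,p,b,p-h)
pl=[P(*q,.094) for q in[(272,146),(457,208),(350,97)]]
print(np.round(pl,4))
scr=[P(*q,.04) for q in[(187,236),(419,321)]]
print("screws y+ edge",np.round(scr,4))
e=pl[0]-pl[1];e2=scr[0]-scr[1]
print(np.degrees(np.arctan2(e[1],e[0])),np.linalg.norm(e),np.degrees(np.arctan2(e2[1],e2[0])))
W=cloud(s)
def wd(x,y): u=int(round(185+x/5));v=int(round(130+y/4.5)); return np.round(W[v,u],4)
print("depth pts plate",wd(330,150),wd(420,185),"bed",wd(160,245),wd(420,300))
# hole: darkest centroid in crop region
g=cv2.cvtColor(s["color"],cv2.COLOR_RGB2GRAY)[152:163,248:266];print(g)
E
```

```text
[ 0.58499538 -0.13366116  0.094     ] [ 0.58390415 -0.12699631  0.052     ] [ 0.5793002  -0.13226417  0.04      ] [-0.00109123  0.00666485 -0.042     ]
[[ 0.6035 -0.0791  0.094 ]
 [ 0.4753 -0.0875  0.094 ]
 [ 0.6072 -0.1538  0.094 ]]
screws y+ edge [[ 0.6294 -0.0296  0.04  ]
 [ 0.4655 -0.0409  0.04  ]]
3.7391910064938503 0.1284819084722501 3.9492688196952566
depth pts plate [ 0.5724 -0.096   0.0942] [ 0.5051 -0.0942  0.0945] bed [ 0.6379 -0.0169  0.0364] [ 0.4771 -0.0582  0.0381]
[[ 30  18  32  78 110 100  97  92  90  88  93  74  20  58  61  72  84  60]
 [ 27  38 107 186 188 100  96  98  95  96 100  77  21  61  58  59  60  54]
 [ 79 143 182 175 177  96  95  99  99  99 102  80  22  60  58  60  64  55]
 [191  99  91  89  89  93  97  96  98  98 105  80  20  61  61  59  65  57]
 [ 95  94  96  96  97  97  96  88  82  92 101  79  22  61  60  61  63  55]
 [ 95  94  96  97  98  93  73  75  80  74  88  81  20  58  61  58  65  56]
 [ 95  95  96  96  97  98  92  89  91  90  99 107  28  57  59  62  62  56]
 [ 95  96  96  96  96  96  98  98 100  99  98 104  76  59  59  59  63  56]
 [ 96  96  95  96  98  95  97  96  96  97  98 103  74  57  57  59  65  55]
 [109 114  96  96  96  96  97  96  97  97  98 101  74  55  58  59  62  54]
 [110 108 111  95  95  96  97  97  96  99  99 100  89  55  55  58  62  52]]
```

```bash
python3 -m creep '[[0,0.005,0.01,0,0,0],[0,0.005,0.02,0,0,0],[0,0.005,0.027,0,0,0],[0,0.005,0.03,0,0,0],[0,0.005,0.03,0,0,0],[0,0.005,0.03,0,0,0]]' && python3 -m creep '[[0,0,0.002,0,0,0],[0,0,0.004,0,0,0],[0,0,0.005,0,0,0],[0,0,0.006,0,0,0],[0,0,0.006,0,0,0]]'; python3 d.py .5535 -.135 .07 93.8
```

```text
time_s: 7.7
eef_pos: [0.5535, -0.1346, 0.0717]
tool_rot: [180.0, 0.0, 93.8]
contact_force: [-0.7, -0.2, -2.4]
grip_width: 0.0155
grasp_force: 30.0
time_s: 8.32
eef_pos: [0.5534, -0.1347, 0.0656]
tool_rot: [180.0, 0.0, 93.8]
contact_force: [0.4, -0.8, -2.6]
grip_width: 0.0155
grasp_force: 30.0
pos [ 0.5534 -0.1347  0.0656] [1.7999e+02 2.0000e-02 9.3750e+01] F [ 0.4 -0.8 -2.6] t 8.325
row [-0.0003, 0.0001, -0.0044] [0.0001, 0.0001, -0.0003]
```

```bash
python3 -m creep '[[0,0,0.001,0,0,0],[0,0,0.002,0,0,0],[0,0,0.003,0,0,0],[0,0,0.003,0,0,0],[0,0,0.003,0,0,0]]'
```

```text
time_s: 8.95
eef_pos: [0.5536, -0.1349, 0.0626]
tool_rot: [180.0, 0.0, 93.7]
contact_force: [-0.4, -3.3, -2.9]
grip_width: 0.0155
grasp_force: 30.0
```

```bash
python3 -m creep '[[-0.0008,0,0.0,0,0,0],[-0.0008,0,0.001,0,0,0],[-0.0008,0,0.002,0,0,0],[-0.0008,0,0.003,0,0,0],[-0.0008,0,0.003,0,0,0]]'
```

```text
time_s: 9.57
eef_pos: [0.5533, -0.1352, 0.0594]
tool_rot: [-180.0, -0.0, 93.8]
contact_force: [-0.2, -1.9, -2.7]
grip_width: 0.0153
grasp_force: 30.0
```

```bash
python3 -m creep '[[-0.0005,0,0.001,0,0,0],[-0.0005,0,0.0015,0,0,0],[-0.0005,0,0.002,0,0,0],[-0.0005,0,0.002,0,0,0]]' && python3 -m creep '[[0,0,0.0005,0,0,0],[0,0,0.001,0,0,0],[0,0,0.001,0,0,0]]'
```

```text
time_s: 10.07
eef_pos: [0.5531, -0.1354, 0.0574]
tool_rot: [-180.0, -0.0, 93.8]
contact_force: [0.6, 0.3, -4.1]
grip_width: 0.0157
grasp_force: 30.0
time_s: 10.45
eef_pos: [0.5533, -0.1357, 0.0566]
tool_rot: [-180.0, -0.0, 93.8]
contact_force: [-0.2, 0.6, -2.5]
grip_width: 0.0158
grasp_force: 30.0
```

```bash
python3 -m creep '[[0,0,0.0003,0,0,0],[0,0,0.0006,0,0,0],[0,0,0.0006,0,0,0]]'; python3 -m creep '[[0,0,0.0003,0,0,0],[0,0,0.0006,0,0,0],[0,0,0.0006,0,0,0]]'
```

```text
time_s: 10.82
eef_pos: [0.5534, -0.1356, 0.0565]
tool_rot: [180.0, -0.0, 93.8]
contact_force: [-1.1, 1.5, 4.1]
grip_width: 0.0161
grasp_force: 30.0
time_s: 11.2
eef_pos: [0.5534, -0.1357, 0.0564]
tool_rot: [180.0, 0.0, 93.8]
contact_force: [-1.4, 1.7, 9.0]
grip_width: 0.0159
grasp_force: 30.0
```

Contact at the flush height (TCP 0.0564, the same height as on the table). Releasing and lifting.

```bash
python3 -m creep '[[0,0,-0.0006,0,0,0],[0,0,-0.0006,0,0,0],[0,0,-0.0006,0,0,0],[0,0,-0.0006,0,0,0],[0,0,-0.0006,0,0,0]]' 60; python3 -m creep '[[0,0,-0.02,0,0,0],[0,0,-0.05,0,0,0],[0,0,-0.09,0,0,0],[0,0,-0.12,0,0,0],[0,0,-0.12,0,0,0]]'
cat > l.py <<'E'
from d import *
y=np.radians(3.8);R=np.array([[np.cos(y),-np.sin(y)],[np.sin(y),np.cos(y)]])
def W(b): return np.array([.5823,-.1338])+R@(np.array(b)-[38,0])/1000
def knob(th): return np.array([32+40*np.cos(th),72-40*np.sin(th)])
def push(th,d): return W(knob(th)+d*np.array([1,1])/2**.5)
E
python3 - <<'E'
from l import *
s=push(0,25); to(s[0],s[1],.13,48.8)
q=np.radians(48.8);T=np.array([[np.cos(q),np.sin(q)],[np.sin(q),-np.cos(q)]])
for th in np.linspace(0,1.6,11): print(round(th,2),np.round(T@(push(th,17)-s),4))
im=get("side"); b=cv2.resize(im["color"][130:255,185:320],None,fx=5,fy=4.5,interpolation=cv2.INTER_CUBIC)
cv2.imwrite("pics/s3.png",b[...,::-1])
E
```

```text
time_s: 11.82
eef_pos: [0.5534, -0.1358, 0.0558]
tool_rot: [-180.0, -0.0, 93.8]
contact_force: [-0.2, 0.0, 0.2]
grip_width: 0.051
grasp_force: 0.0
time_s: 12.45
eef_pos: [0.5551, -0.1365, 0.1784]
tool_rot: [179.7, 0.2, 93.8]
contact_force: [-0.5, -0.5, -0.5]
grip_width: 0.0524
grasp_force: 0.0
pos [ 0.5551 -0.1365  0.1784] [1.7969e+02 1.7000e-01 9.3760e+01] F [-0.5 -0.5 -0.5] t 12.45
row [0.0907, 0.0787, 0.0485] [0.002, 0.0002, 0.2498]
0.0 [-0.008 -0.   ]
0.16 [-0.0129  0.0041]
0.32 [-0.0183  0.0075]
0.48 [-0.0243  0.0099]
0.64 [-0.0305  0.0113]
0.8 [-0.0369  0.0117]
0.96 [-0.0432  0.0111]
1.12 [-0.0494  0.0095]
1.28 [-0.0553  0.0069]
1.44 [-0.0606  0.0034]
1.6 [-0.0654 -0.0008]
```

View pics/s3.png

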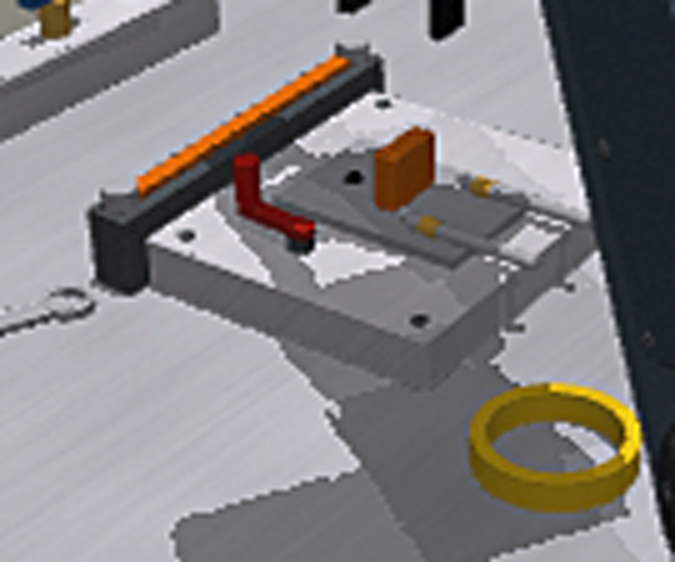

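The bracket lies flush on the bed with the pin showing through its hole at (354,178), and the latch is still open. I'll shut the fingers, turn, and go behind the knob.

```bash
python3 -m creep '[[0.03,0.026,0,0,0,0.05],[0.06,0.052,0,0,0,0.1],[0.09,0.079,0,0,0,0.15],[0.091,0.079,0,0,0,0.2],[0.091,0.079,0,0,0,0.25],[0.091,0.079,0.03,0,0,0.25],[0.091,0.079,0.049,0,0,0.25],[0.091,0.079,0.049,0,0,0.25],[0.091,0.079,0.049,0,0,0.25]]' 0 20; python3 - <<'E'
from l import *
s=push(0,25); to(s[0],s[1],.066,48.8)
E
```

```text
time_s: 13.62
eef_pos: [0.6261, -0.0398, 0.1264]
tool_rot: [-180.0, 0.0, 48.8]
contact_force: [-0.3, -0.2, -0.3]
grip_width: 0.0006
grasp_force: 0.0
pos [ 0.6261 -0.0398  0.1264] [-1.7995e+02  2.0000e-02  4.8750e+01] F [-0.3 -0.2 -0.3] t 13.625
row [0.0004, 0.0021, 0.0604] [-0.0003, 0.0001, -0.0003]
```

```bash
python3 -m creep '[[0,0.002,0.015,0,0,0],[0,0.002,0.03,0,0,0],[0,0.002,0.045,0,0,0],[0,0.002,0.056,0,0,0],[0,0.002,0.061,0,0,0],[0,0.002,0.061,0,0,0]]'
```

```text
time_s: 14.38
eef_pos: [0.6276, -0.0411, 0.0655]
tool_rot: [-180.0, 0.0, 48.8]
contact_force: [-0.6, -0.7, 0.2]
grip_width: 0.0002
grasp_force: 0.0
```

```bash
python3 -m creep '[[-0.004,0,0,0,0,0],[-0.008,0,0,0,0,0],[-0.0105,0.002,0,0,0,0],[-0.013,0.004,0,0,0,0],[-0.0155,0.006,0,0,0,0],[-0.018,0.0075,0,0,0,0],[-0.021,0.009,0,0,0,0],[-0.024,0.010,0,0,0,0]]'
```

```text
time_s: 15.38
eef_pos: [0.62, -0.0661, 0.066]
tool_rot: [179.9, -0.0, 48.8]
contact_force: [3.3, 1.3, 0.6]
grip_width: 0.0005
grasp_force: 1.5
```

```bash
python3 -m creep '[[-0.003,0.001,0,0,0,0],[-0.0065,0.0013,0,0,0,0],[-0.0095,0.0015,0,0,0,0],[-0.013,0.0017,0,0,0,0],[-0.016,0.0014,0,0,0,0],[-0.019,0.001,0,0,0,0],[-0.022,0.0003,0,0,0,0],[-0.0255,-0.0006,0,0,0,0],[-0.0285,-0.0018,0,0,0,0],[-0.0315,-0.0032,0,0,0,0],[-0.0345,-0.005,0,0,0,0],[-0.037,-0.0068,0,0,0,0],[-0.037,-0.0068,0,0,0,0]]'; python3 - <<'E'
from l import *
im=get("side"); b=cv2.resize(im["color"][130:255,185:320],None,fx=5,fy=4.5,interpolation=cv2.INTER_CUBIC)
cv2.imwrite("pics/s4.png",b[...,::-1])
e=push(1.57,17); to(e[0],e[1],.066,48.8)
E
```

```text
time_s: 17.0
eef_pos: [0.589, -0.089, 0.0658]
tool_rot: [-179.9, 0.1, 48.8]
contact_force: [0.5, 0.0, 1.0]
grip_width: 0.0005
grasp_force: 0.5
pos [ 0.589  -0.089   0.0658] [-1.799e+02  6.000e-02  4.876e+01] F [1.  0.7 0.7] t 17.05
row [-0.0028, -0.0023, -0.0002] [-0.0005, 0.0003, -0.0002]
```

View pics/s4.png

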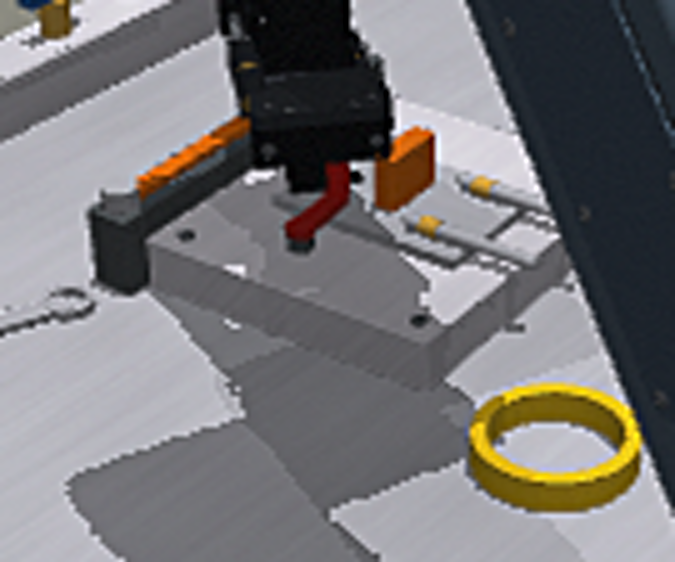

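The latch arm now lies across the plate's edge. I'll push on gently until it meets the stop.

```bash
python3 -m creep '[[-0.001,-0.001,0,0,0,0],[-0.002,-0.002,0,0,0,0],[-0.003,-0.003,0,0,0,0],[-0.003,-0.003,0,0,0,0]]'; python3 -m creep '[[-0.001,-0.001,0,0,0,0],[-0.002,-0.002,0,0,0,0],[-0.002,-0.002,0,0,0,0]]'
```

```text
time_s: 17.55
eef_pos: [0.5855, -0.0893, 0.0659]
tool_rot: [-180.0, 0.0, 48.8]
contact_force: [2.0, 1.1, 0.0]
grip_width: 0.0005
grasp_force: 0.9
time_s: 17.92
eef_pos: [0.5848, -0.0895, 0.0661]
tool_rot: [179.8, -0.2, 48.7]
contact_force: [5.9, 2.0, -3.7]
grip_width: 0.0005
grasp_force: 2.8
```

```bash
python3 -m creep '[[-0.001,-0.0008,0,0,0,0],[-0.0015,-0.001,0,0,0,0],[-0.0015,-0.001,0,0,0,0],[-0.0015,-0.001,0,0,0,0]]'
```

```text
time_s: 18.42
eef_pos: [0.5848, -0.0896, 0.0662]
tool_rot: [179.7, -0.3, 48.7]
contact_force: [9.4, 4.2, -4.2]
grip_width: 0.0005
grasp_force: 4.6
```

At the stop: no further motion and the force is rising. Back off (+x, +y), lift away and check.

```bash
python3 -m creep '[[0.006,0.004,0,0,0,0],[0.014,0.006,0,0,0,0],[0.014,0.006,-0.03,0,0,0],[0.014,0.006,-0.08,0,0,0],[0.014,0.006,-0.13,0,0,0],[0.014,-0.04,-0.17,0,0,0],[0.014,-0.1,-0.2,0,0,0],[0,-0.16,-0.2,0,0,0],[0,-0.2,-0.2,0,0,0],[0,-0.25,-0.2,0,0,0],[0,-0.25,-0.2,0,0,0]]'; python3 - <<'E'
from l import *
im=get("side"); b=cv2.resize(im["color"][130:255,185:320],None,fx=5,fy=4.5,interpolation=cv2.INTER_CUBIC)
t=get("top"); a=cv2.resize(t["color"][105:235,235:365],None,fx=4.5,fy=4.32,interpolation=cv2.INTER_CUBIC)
both=np.hstack([b,a[:b.shape[0]]]); both=cv2.resize(both,(800,int(b.shape[0]*800/both.shape[1])))
cv2.imwrite("pics/f.png",both[...,::-1]); print(observe()["eef_pos"])
E
```

```text
time_s: 19.8
eef_pos: [0.3886, 0.0765, 0.2656]
tool_rot: [-179.8, 0.2, 48.9]
contact_force: [1.0, -0.3, 0.7]
grip_width: 0.0002
grasp_force: 0.0
[0.39301194 0.0748847  0.26622085]
```

View pics/f.png

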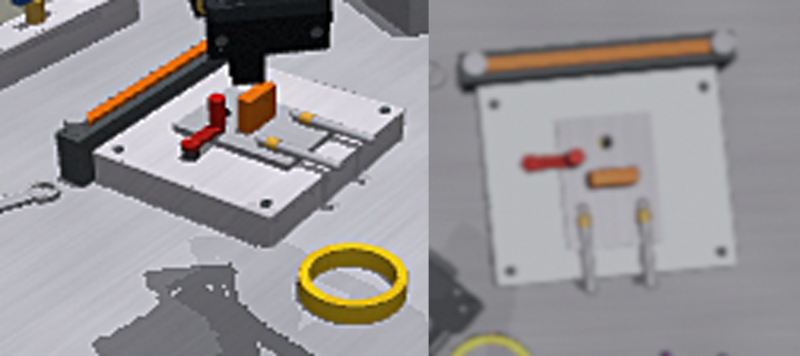

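Both views show the bracket square and flush with the pin in its hole (606,142). The red latch lies fully across the plate's edge at (527–577,160), and the gripper is clear.

```bash
python3 -m creep '[[0,0,0,0,0,0],[0,0,0,0,0,0],[0,0,0,0,0,0]]' | head -1; python3 -c "
from workcell import ticket; print(ticket.job_done())"
```

```text
time_s: 20.27
the job is handed in; nothing more can be done
None
```

I seated the bracket flush and square over the locating pin, swung the red latch across to its stop, and handed the job in at about 20 s with the gripper clear; the highest pressing force I read was about 9 N.

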